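# Index the inspection turntable one hole

### The job

Bring the next fitting round to the toggle clamp by indexing the turntable one hole anticlockwise (seen from above): with a fingertip press the red plunger button down and, while it is down, push the table round, using the yellow finger stop beside the button. Let the plunger spring back up so that its brass pin is fully home in the next hole of the ring, one hole only and never past it. Nothing is gripped or lifted: do not touch the brass fittings riding in their nests, leave the plug gauge and the crate where they are, and finish clear of everything.

Things in the scene. Friction and masses are not known exactly. Their poses are not given: they have to be found in the camera images.
- indexer: Fixed rotary indexing head on the cart top, a dark round body 312 mm across and 49 mm high with a flat bare-metal index ring on top (124 to 155 mm from the axis, top face 56 mm above the cart top) that has six holes 60 degrees apart, 140 mm from the axis. Origin on the cart top on the turning axis, z up.
- axis (a point): Point on the vertical turning axis at the level of the turntable's top face and of the ring's top face (56 mm above the cart top).
- turntable (a joint): Steel turntable, 244 mm across, inside the ring, turned about its vertical axis; 0 = the hole it starts in, grows anticlockwise seen from above, next hole = +1.047 rad (60 degrees). Locked (about 0.01 rad play) while the pin is in a hole. Free, it turns with about 0.12 N m of friction and stops where it is left.
- plunger (a joint): Red plunger button, travel downwards in m: 0 = up, pin home in a hole; 0.014 = stop. Spring needs about 3.5 N at first and 8 N at the stop. The table is free to turn once it is pressed 9 mm or more. Let go between two holes it rises only to about 9 mm, its round-ended pin rubbing along under the ring; the table can then still be pushed on, and the pin snaps up to 0 by itself when it comes under a hole (within about 3 mm), and locks the table.
- plunger_top (a point): Centre of the top face of the red round button, 32 mm across, 90 mm from the turning axis, riding on the turntable; 91 mm above the cart top when up. It moves with the button.
- finger_stop (a point): Top edge, at its middle, of that face of the yellow finger stop which looks at the button. The stop is an upright lug fixed on the turntable, 12 mm thick, 34 mm long in the radial direction, its top 108 mm above the cart top (17 mm above the raised button). This face lies 22 mm from the button's centre, on the anticlockwise side, so that a finger on the button moved anticlockwise comes up against it and pushes the table round.
- pin_tip (a point): Rounded tip of the brass index pin, 10 mm thick, in line with the button at 140 mm from the axis; stands 3 mm above the ring when home in a hole and moves down with the button.
- elbow_mid (a point): Brass elbow union standing loose in a nest, 56 mm high, outlet reaching 38 mm sideways; this point is on its foot's axis, 25 mm above its underside. It is the next to come to the clamp.
- valve_a_mid (a point): Brass non-return valve, 37 mm across and 62 mm high, standing loose in the nest now at the clamp; point at its centre.
- valve_b_mid (a point): A second valve like the first, in another nest; point at its centre.
- nest_elbow (a point): Where elbow_mid lies when the elbow stands properly in its nest, a blue collar 48 mm across and 8 mm high on the turntable, 80 mm from the axis.
- nest_valve_a (a point): The same for the first valve.
- nest_valve_b (a point): The same for the second valve. A fourth nest is empty, a quarter turn anticlockwise from the button.
- clamp: Fixed wooden block 90 x 70 x 50 mm with an open steel toggle clamp and red handle on it, up to 160 mm high, beside the indexing head. Origin under the block.
- gauge_mid (a point): Loose steel thread plug gauge lying on the cart top, 100 mm long, 20 mm thick; point at its middle.
- crate: Small open black plastic crate, 200 x 150 x 90 mm, loose on the cart top. Origin at the centre of its underside.
Things that resemble listed ones, but are neither listed nor needed, are in the scene too. What is shaped like the part that bears elbow_mid but black or purple is not meant.

How it is judged:
By the outcome, as a careful person would: the job done as asked, in the order asked, and still so for the second after the job is handed in, with the robot touching nothing.
It also fails if it takes over 38 s, if anything falls off the work surface, if the arm or the gripper's body presses on something with over 40 N, if the wrist force passes 120 N, or if a joint passes its speed limit or range.

### The arm

A 7-joint arm with a two-finger parallel gripper is mounted at the origin on the work surface. World frame = base frame: x ahead of the robot, y to its left, z up, the work surface at z = 0. Lengths are in m, angles in rad, forces in N, time in s.
With the tool pointing down it reaches from about 0.425 to 0.875 m from the base axis. Payload 4.7 kg.
Tool frame: the origin (TCP) lies at the very end of the fingers, on their centre line; the grasp point (between the pads) lies 19 mm behind it; z points along the fingers, y is the line along which they close (so a half turn about z gives the same grasp; the last joint's range is limited). The gripper opens to 87 mm and grips with 3 to 60 N. Pads are 19 mm wide; open, the fingers measure 117 mm over their backs; the gripper's body (75 mm by 190 mm) begins 51 mm behind the grasp point.
Start: joints at [-1.146, 0.321, -0.07, 1.45, 0.023, 1.371, -0.057], TCP at [0.26, 0.596, 0.223] pointing down, gripper open.
Joint ranges: [-2.86, 2.86], [-0.3, 2.09], [-1.38, 1.24], [0.06, 2.45], [-1.56, 4.7], [0.09, 2.05], [-2.69, 2.69]. Speed limits (rad/s): [2.57, 2.57, 3.14, 3.14, 3.14, 3.14, 3.14].

### API

Orientations are given as a rotation vector (axis times angle).
In Python, from bench import get_state, get_image, get_calibration, close_job gives the robot as it stands.
- The arm moves only by the shell command python3 -m crank 'ROWS' [FORCE]. ROWS is JSON, a list of rows, each a list of 5 numbers: the opening, from 0 (shut) to 1 (fully open), then the shift along the world's x, y, z in units of 0.2 m (1.0 is 0.2 m), then the turn about the world's z in units of 2 pi rad (1.0 is 2 pi rad). A call has 1 to 5 rows; each row is the pose to reach, as a shift and turn from the pose commanded when the call began, turning the shorter way round; what a row does not reach only later rows make up. A row lasts 1/8 s, in which the tool goes at most 62.5 mm and 10.7 degrees, less where a joint would pass 70% of its speed; a pose out of reach is approached as far as the arm can. A call with a number of a shift or a turn outside -1 to 1 is refused whole. A call with a gripper value outside its range is refused whole. The fingers move at their own pace and stop on an object; FORCE is the grip in N (left out, the last holds). Time passes only in rows, so rows that repeat a pose let the fingers close. It gives the time, the measured TCP pose, the force, the opening and the grip force at its end, in the units of the state.
- get_state(): the state, without advancing time (a new reading comes with each control period).
- get_image(name): name is "side" or "top"; returns the picture (480x640x3 uint8, red, green, blue); there is no depth.
- get_calibration(name): a dict with "fovy" (degrees; the focal length in pixels is half the picture's height over the tangent of half this angle, whatever the lens; pixels are square), "cx", "cy" (the principal point, pixels), "R" (3x3) and "t" (3): a world point X has camera coordinates R X + t. Camera axes: x right, y down, z forward; pixel columns grow to the right and rows downward; lengths in m; the calibration is good to about 2 mm. A picture is of the moment at which its call begins. get_calibration takes no time and is no camera call.
- close_job(): hands the job in; it is judged then, once.
The state is a dict: "time": time; "joint_positions": joint angles; "qd": joint speeds; "joint_torque": joint torques, N m; "position": TCP position; "tool_rot": TCP orientation; "ft_force": force on the tool from outside, world axes, zero at the start; "torque": the same for the moment, N m; "grip_width": opening from 0.0 (shut) to 1.0 (fully open); "grip_force": force on a finger pad.
Only numpy, scipy, OpenCV 4.12 (cv2) and the standard library are available. Lean on these libraries where they do the work, as an engineer would, in place of code of your own. Each camera call takes 0.05 s, during which the arm holds its last target. There are 200 camera calls.

## Working session

There is one attempt and no reset: what is moved stays moved. The work goes in short steps, Python scripts to look and compute and a shell command to move; the robot and the scene stay as the last step left them, time stands still between calls to the robot, and variables do not carry over. Pictures are saved under pics/ and viewed, at most 10 in all, crops included, and the job is handed in when it is done.

```bash
mkdir -p pics; ls
python3 - <<'E'
from bench import *
import cv2,numpy as np
for n in("side","top"):
    im=get_image(n);cv2.imwrite(f"pics/{n}0.png",im[:,:,::-1]);c=get_calibration(n);print(n,c)
s=get_state();print({k:np.round(v,3).tolist() for k,v in s.items()})
E
```

```text
pics
side {'fovy': 47.91802927444265, 'cx': 311.02356508654435, 'cy': 244.72897498699726, 'R': array([[-0.86688265, -0.49809686,  0.02034664],
       [-0.34595403,  0.57170519, -0.74395496],
       [ 0.35892935, -0.65196065, -0.66791993]]), 't': array([0.56397263, 0.23564728, 1.33169845])}
top {'fovy': 54.84675772836539, 'cx': 328.44003578461485, 'cy': 241.38093602657256, 'R': array([[-0.0179686 , -0.99983404,  0.00300454],
       [-0.99543287,  0.01760755, -0.09382634],
       [ 0.09375787, -0.00467675, -0.99558404]]), 't': array([0.07639216, 0.6051591 , 1.42529727])}
{'time': 0.1, 'joint_positions': [-1.146, 0.322, -0.07, 1.452, 0.023, 1.371, -0.057], 'qd': [-0.001, -0.001, -0.001, 0.0, 0.001, -0.001, -0.001], 'joint_torque': [-0.0, -49.258, -0.406, -31.339, -0.064, 0.04, 0.0], 'position': [0.259, 0.595, 0.222], 'tool_rot': [-0.64, -3.075, 0.003], 'ft_force': [-0.572, -1.202, 0.479], 'torque': [-0.013, -0.007, -0.039], 'grip_force': 0.0, 'grip_width': 0.999}
```

View pics/top0.png

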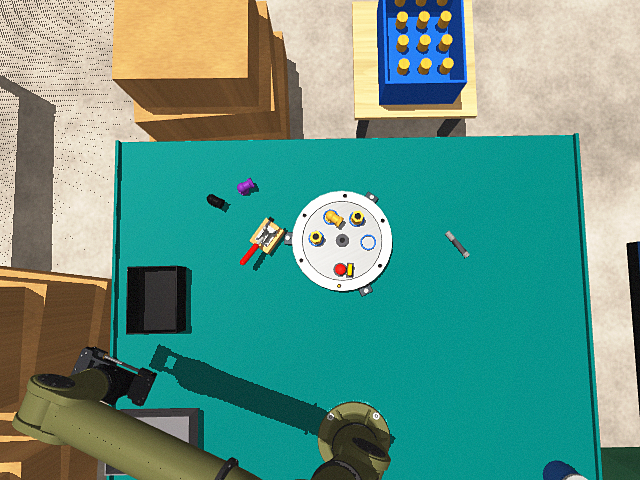

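View pics/side0.png

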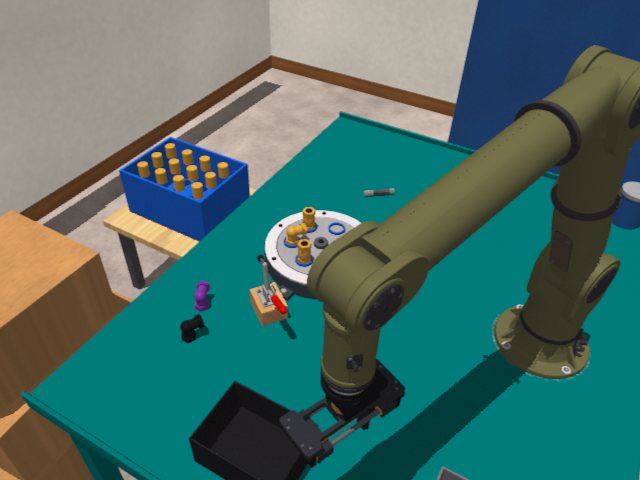

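The top picture shows the axis hub near (342,241), the red button at (341,269) and the yellow stop at (350,269). The clamp's red handle, at (247,256), is the only other red object near the table. Anticlockwise moves the button to the right in the picture.

```bash
cat > h.py <<'E'
from bench import *
import cv2,numpy as np
def pix(n,x):
    c=get_calibration(n);p=c["R"]@np.array(x)+c["t"];f=240/np.tan(np.radians(c["fovy"]/2));return np.array([f*p[0]/p[2]+c["cx"],f*p[1]/p[2]+c["cy"]])
def plane(n,uv,z):
    c=get_calibration(n);f=240/np.tan(np.radians(c["fovy"]/2))
    d=c["R"].T@np.array([(uv[0]-c["cx"])/f,(uv[1]-c["cy"])/f,1]);o=-c["R"].T@c["t"]
    return o+d*(z-o[2])/d[2]
def cen(m,box):
    k=np.zeros_like(m);a,b,c,d=box;k[b:d,a:c]=m[b:d,a:c]
    M=cv2.moments(k,True);return (M["m10"]/M["m00"],M["m01"]/M["m00"]),M["m00"]
def masks(im):
    h=cv2.cvtColor(im,cv2.COLOR_RGB2HSV)
    red=cv2.inRange(h,(0,180,110),(6,255,255))|cv2.inRange(h,(174,180,110),(180,255,255))
    yel=cv2.inRange(h,(23,170,90),(33,255,255))
    white=cv2.inRange(h,(0,0,150),(180,45,255))
    return red,yel,white
E
python3 - <<'E'
from h import *
im=get_image("top");r,y,w=masks(im)
(b,a)=cen(r,(320,255,375,290));P=plane("top",b,.091);print("button",b,a,P)
(s,a)=cen(y,(340,258,365,282));S=plane("top",s,.108);print("stop",s,a,S)
k=np.zeros_like(w);k[185:300,285:400]=w[185:300,285:400]
pts=cv2.convexHull(np.argwhere(cv2.morphologyEx(k,cv2.MORPH_OPEN,np.ones((9,9))))[:,::-1].astype(np.int32))
e=cv2.fitEllipse(pts);print(e);A=plane("top",e[0],.056);print("axis",A)
print("r",np.linalg.norm((P-A)[:2]),"ang",np.degrees(np.arctan2(*(P-A)[1::-1])))
o=cv2.resize(im[180:305,260:410],None,fx=5,fy=4.8,interpolation=2);o=cv2.resize(im[180:300,270:410],None,fx=5,fy=5,interpolation=2)
for p in(b,s,e[0]):cv2.drawMarker(o,(int((p[0]+.5-270)*5),int((p[1]+.5-180)*5)),(0,255,0),0,10,1)
cv2.imwrite("pics/crop1.png",o[:,:,::-1])
E
```

```text
button (340.05434782608694, 268.94565217391306) 92.0 [0.51713779 0.03265138 0.091     ]
stop (349.53846153846155, 269.0769230769231) 39.0 [0.51567305 0.00513865 0.108     ]
((341.6424255371094, 240.58236694335938), (98.6354751586914, 100.0477294921875), 103.35423278808594)
axis [0.60557261 0.02497519 0.056     ]
r 0.08876734463885348 ang 175.03912793523162
```

View pics/crop1.png

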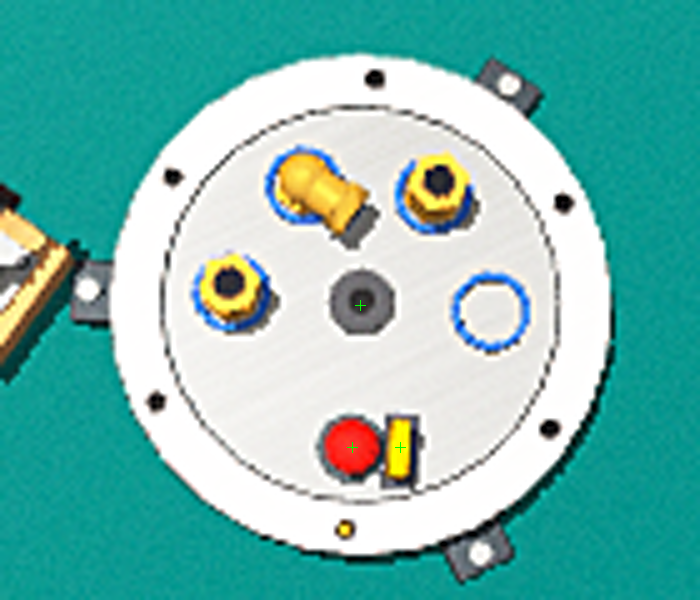

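Crop confirms it: the button with the dark ring around it, at crop (352,446), is 90 mm from the axis and has the yellow stop on its anticlockwise side. The pin shows as a brass dot in line. The black and purple elbows lie far off on the cart. Approaching with shut fingers.

```bash
python3 -m crank '[[0,0.42,-0.95,0,-0.066],[0,0.42,-0.95,0,-0.066],[0,0.42,-0.95,0,-0.066],[0,0.42,-0.95,0,-0.066],[0,0.42,-0.95,0,-0.066]]' 20; python3 -m crank '[[0,0.43,-0.95,0,-0.066],[0,0.43,-0.95,0,-0.066],[0,0.43,-0.95,0,-0.066],[0,0.43,-0.95,0,-0.066],[0,0.43,-0.95,0,-0.066]]'; python3 -m crank '[[0,0.43,-0.94,0,-0.066],[0,0.43,-0.94,0,-0.066],[0,0.43,-0.94,0,-0.066],[0,0.43,-0.94,0,-0.066],[0,0.43,-0.94,0,-0.066]]'
```

```text
time: 0.78
position: [0.3442, 0.4052, 0.2228]
tool_rot: [-1.263, -2.876, -0.001]
ft_force: [0.3, 1.1, 0.7]
grip_width: 0.516
grip_force: 0.0
time: 1.4
position: [0.4299, 0.2169, 0.2227]
tool_rot: [-1.826, -2.556, -0.001]
ft_force: [0.2, 0.5, -0.5]
grip_width: 0.024
grip_force: 0.0
time: 2.02
position: [0.5162, 0.0297, 0.2223]
tool_rot: [-2.312, -2.127, 0.0]
ft_force: [0.3, 0.5, -1.0]
grip_width: 0.001
grip_force: 0.0
```

```bash
python3 -m crank '[[0,0,-0.01,-0.25,0],[0,0,-0.01,-0.5,0],[0,0,-0.01,-0.5,0]]'
python3 - <<'E'
from h import *
im=get_image("side");p=get_state()["position"];q=pix("side",p).astype(int);print(q)
o=[]
for n in("side","top"):
    i=get_image(n);u,v=pix(n,p).astype(int);c=i[max(v-55,0):v+55,u-55:u+55];o.append(cv2.resize(c,(400,400),interpolation=2))
cv2.imwrite("pics/c2.png",np.hstack(o)[:,:,::-1])
E
```

```text
time: 2.4
position: [0.512, 0.0293, 0.1191]
tool_rot: [-2.304, -2.129, 0.011]
ft_force: [-0.4, -0.5, 0.6]
grip_width: 0.001
grip_force: 0.0
[351 238]
```

View pics/c2.png

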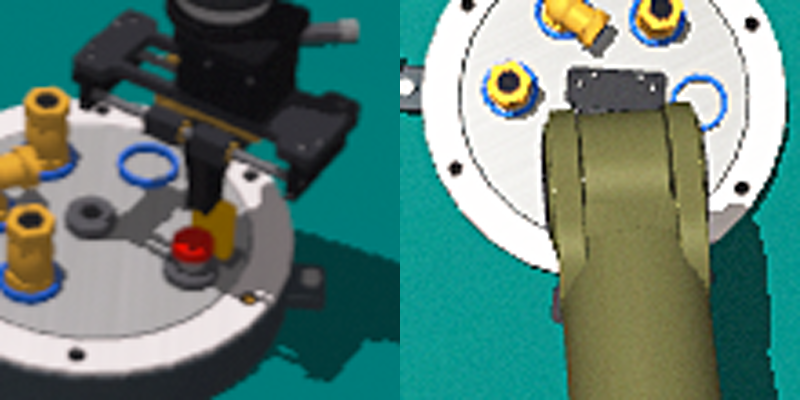

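Side view (left): the fingertip at crop (203,210) hangs above the button (192,240), in front of the yellow stop. I'm lowering to just above the button and feeling for the stop.

```bash
python3 -m crank '[[0,0.01,0,-0.12,0],[0,0.01,0,-0.12,0],[0,0.01,0,-0.12,0]]'; for i in 1 ; do python3 -m crank '[[0,0,-0.015,0,0],[0,0,-0.025,0,0],[0,0,-0.025,0,0]]';done
```

```text
time: 2.92
position: [0.5188, 0.0264, 0.1004]
tool_rot: [2.312, 2.126, 0.004]
ft_force: [0.4, -0.3, 0.5]
grip_width: 0.002
grip_force: 0.0
time: 3.3
position: [0.5181, 0.021, 0.0991]
tool_rot: [2.313, 2.126, 0.002]
ft_force: [0.2, 0.9, 0.1]
grip_width: 0.006
grip_force: 0.5
```

```bash
python3 -m crank '[[0,-0.01,-0.01,0,0],[0,-0.01,-0.02,0,0],[0,-0.01,-0.02,0,0]]'
```

```text
time: 3.68
position: [0.5171, 0.0206, 0.0992]
tool_rot: [-2.31, -2.128, -0.009]
ft_force: [3.5, 7.9, -1.0]
grip_width: 0.008
grip_force: 4.1
```

```bash
python3 -m crank '[[0,0,-0.01,0,0],[0,0,-0.02,0,0],[0,0,-0.02,0,0]]'
```

```text
time: 4.05
position: [0.5171, 0.0204, 0.0993]
tool_rot: [-2.305, -2.128, -0.014]
ft_force: [3.5, 15.0, -0.3]
grip_width: 0.005
grip_force: 7.4
```

```bash
python3 -m crank '[[0,0,0.03,0,0],[0,-0.005,0.03,-0.04,0],[0,-0.005,0.03,-0.07,0],[0,-0.005,0.03,-0.1,0],[0,-0.005,0.03,-0.1,0]]'
```

```text
time: 4.68
position: [0.5156, 0.0185, 0.0791]
tool_rot: [2.312, 2.125, 0.003]
ft_force: [1.3, 2.7, 4.7]
grip_width: 0.01
grip_force: 6.3
```

The plunger is down 12 mm, so the table is free. Pushing round along the arc, turning the tool with the table.

```bash
python3 -m crank '[[0,0.0045,-0.0385,0,0.0136],[0,0.0125,-0.077,0,0.0275],[0,0.0235,-0.1145,0,0.0414],[0,0.038,-0.151,0,0.0553],[0,0.038,-0.151,0,0.0553]]'
```

```text
time: 5.3
position: [0.5234, -0.013, 0.0794]
tool_rot: [1.91, 2.491, 0.001]
ft_force: [1.6, -0.6, 5.4]
grip_width: 0.004
grip_force: 4.3
```

```bash
python3 -m crank '[[0,0.018,-0.0345,0,0.0139],[0,0.039,-0.068,0,0.0278],[0,0.063,-0.099,0,0.0417],[0,0.089,-0.128,0,0.0556],[0,0.089,-0.128,0,0.0556]]'
python3 - <<'E'
from h import *
s=get_state();p=s["position"];A=np.array([.6055,.025]);d=p[:2]-A
print(np.degrees(np.arctan2(*d[::-1]))%360,np.linalg.norm(d))
o=[]
for n in("side","top"):
    i=get_image(n);u,v=pix(n,p).astype(int);c=i[max(v-55,0):v+55,u-55:u+55];o.append(cv2.resize(c,(400,400),interpolation=2))
cv2.imwrite("pics/c3.png",np.hstack(o)[:,:,::-1])
E
```

```text
time: 5.92
position: [0.5409, -0.0389, 0.0793]
tool_rot: [1.448, 2.785, -0.001]
ft_force: [0.4, -0.4, 6.4]
grip_width: 0.005
grip_force: 3.6
224.72121489562528 0.09087131716582739
```

View pics/c3.png

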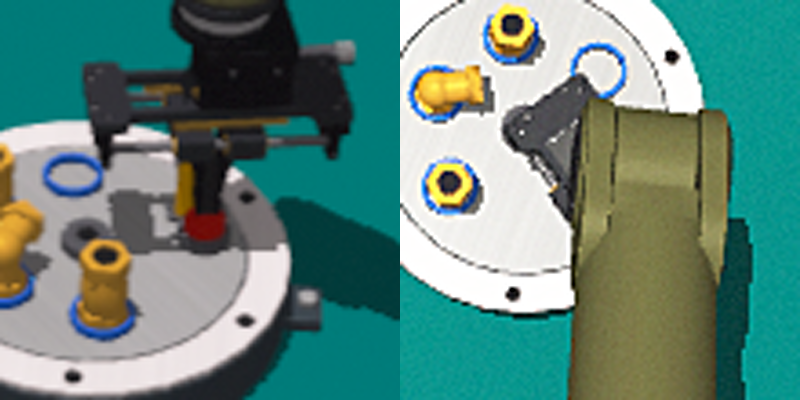

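The table has turned about 40°, with the finger on the button and against the stop, and all fittings are standing in their nests. A bit further, then I let the plunger rise so the pin rides under the ring.

```bash
python3 -m crank '[[0,0.0245,-0.0225,0,0.0117],[0,0.0485,-0.0425,0,0.0228],[0,0.0485,-0.0425,0,0.0228],[0,0.0485,-0.0425,0.05,0.0228],[0,0.0485,-0.0425,0.09,0.0228]]';python3 -m crank '[[0,0,0,0,0],[0,0.004,-0.003,0,0.002],[0,0.012,-0.008,0,0.004],[0,0.012,-0.008,0,0.004]]'
python3 - <<'E'
from h import *
s=get_state();p=s["position"];A=np.array([.6055,.025]);d=p[:2]-A
print(np.degrees(np.arctan2(*d[::-1]))%360,np.linalg.norm(d))
E
```

```text
time: 6.65
position: [0.5487, -0.0462, 0.0965]
tool_rot: [-1.245, -2.883, 0.002]
ft_force: [-0.5, 0.6, 0.2]
grip_width: 0.002
grip_force: 0.0
time: 7.15
position: [0.551, -0.0465, 0.096]
tool_rot: [-1.207, -2.898, 0.001]
ft_force: [-2.3, 1.2, 2.2]
grip_width: 0.007
grip_force: 1.7
232.67253636998822 0.08991129408524604
```

```bash
cat >> h.py <<'E'
def ang():
    s=get_state();d=s["position"][:2]-np.array([.6055,.025]);print(np.degrees(np.arctan2(*d[::-1]))%360,np.linalg.norm(d))
E
python3 -m crank '[[0,0.0065,-0.0045,0,0.0027],[0,0.013,-0.009,0,0.0054],[0,0.0195,-0.0135,0,0.008],[0,0.026,-0.018,0,0.0107],[0,0.0325,-0.0215,0,0.0134]]'; python3 -c "from h import *;ang()"
```

```text
time: 7.78
position: [0.5568, -0.0508, 0.096]
tool_rot: [-1.082, -2.945, 0.001]
ft_force: [-5.3, 2.0, 3.3]
grip_width: 0.004
grip_force: 2.7
237.25947153019027 0.0901036490559863
```

```bash
python3 -m crank '[[0,0.007,-0.004,0,0.0027],[0,0.014,-0.008,0,0.0054],[0,0.014,-0.008,0,0.0054]]'; python3 -c "from h import *;ang()"
```

```text
time: 8.15
position: [0.5602, -0.0528, 0.096]
tool_rot: [-1.034, -2.964, 0.001]
ft_force: [-3.9, 1.0, 1.0]
grip_width: 0.005
grip_force: 2.1
239.78497616938392 0.09002221065518178
```

```bash
python3 -m crank '[[0,0.0055,-0.003,0,0.0022],[0,0.011,-0.006,0,0.0044],[0,0.011,-0.006,0,0.0044]]'; python3 -c "from h import *;ang()"
```

```text
time: 8.52
position: [0.5648, -0.0545, 0.0969]
tool_rot: [0.993, 2.978, 0.0]
ft_force: [-0.8, -0.1, 0.3]
grip_width: 0.004
grip_force: 0.0
242.87421992749816 0.08931003877944524
```

```bash
python3 -m crank '[[0,0.0055,-0.0025,0,0.0022],[0,0.011,-0.005,0,0.003],[0,0.011,-0.005,0,0.003]]'; python3 -c "from h import *;ang()"
```

```text
time: 8.9
position: [0.5661, -0.055, 0.0967]
tool_rot: [0.966, 2.989, 0.0]
ft_force: [-1.1, 1.2, 0.7]
grip_width: 0.006
grip_force: 0.5
243.7789250890964 0.08913210286183705
```

```bash
python3 -m crank '[[0,0.005,-0.0025,0,0],[0,0.01,-0.005,0,0],[0,0.01,-0.005,0,0]]'; python3 -c "from h import *;ang()"
```

```text
time: 9.28
position: [0.5666, -0.0551, 0.0965]
tool_rot: [-0.964, -2.987, -0.001]
ft_force: [-5.0, 2.3, 4.3]
grip_width: 0.007
grip_force: 3.0
244.0781293452802 0.0890463394726252
```

```bash
python3 -m crank '[[0,0.005,-0.0025,0,0],[0,0.01,-0.005,0,0],[0,0.01,-0.005,0,0]]'; python3 -c "from h import *;ang()"
```

```text
time: 9.65
position: [0.5667, -0.0552, 0.0963]
tool_rot: [-0.962, -2.983, -0.001]
ft_force: [-10.0, 4.5, 7.7]
grip_width: 0.006
grip_force: 5.5
244.2081750082965 0.08906145855416726
```

The table is locked: the force rises with no motion. Backing off and clearing.

```bash
python3 -m crank '[[0,-0.035,0.018,0,0],[0,-0.035,0.018,0,0],[0,-0.035,0.018,0.25,0],[0,-0.035,0.018,0.5,0],[0,-0.035,0.018,0.8,0]]';python3 -m crank '[[0,-0.4,0.95,0,0],[0,-0.4,0.95,0,0],[0,-0.4,0.95,0,0],[0,-0.4,0.95,0,0]]';python3 -m crank '[[0,-0.4,0.95,0,0],[0,-0.4,0.95,0,0],[0,-0.4,0.95,0,0],[0,-0.4,0.95,0,0],[0,-0.4,0.95,0,0]]'
python3 - <<'E'
from h import *
im=get_image("top");r,y,w=masks(im);A=np.array([.6055,.025])
(b,a)=cen(r,(310,205,395,285));P=plane("top",b,.091);d=P[:2]-A
print("button",b,a,P,np.degrees(np.arctan2(*d[::-1]))%360,np.linalg.norm(d))
s=get_image("side")
o=np.hstack([cv2.resize(im[185:300,285:400],(400,400),interpolation=2),cv2.resize(s[190:305,260:375],(400,400),interpolation=2)])
cv2.imwrite("pics/c4.png",o[:,:,::-1])
E
```

```text
time: 10.28
position: [0.5628, -0.0539, 0.2576]
tool_rot: [0.967, 2.989, -0.001]
ft_force: [0.4, -0.2, 0.5]
grip_width: 0.008
grip_force: 0.0
time: 10.78
position: [0.4815, 0.141, 0.2568]
tool_rot: [0.956, 2.992, 0.003]
ft_force: [1.1, -0.6, -0.4]
grip_width: 0.005
grip_force: 0.0
time: 11.4
position: [0.4028, 0.3273, 0.2564]
tool_rot: [0.962, 2.99, 0.0]
ft_force: [0.3, -0.9, -0.1]
grip_width: 0.005
grip_force: 0.0
button (366.9550561797753, 255.53932584269663) 89.0 [ 0.55584278 -0.04882596  0.091     ] 236.07421871320207 0.08897253593964734
```

View pics/c4.png

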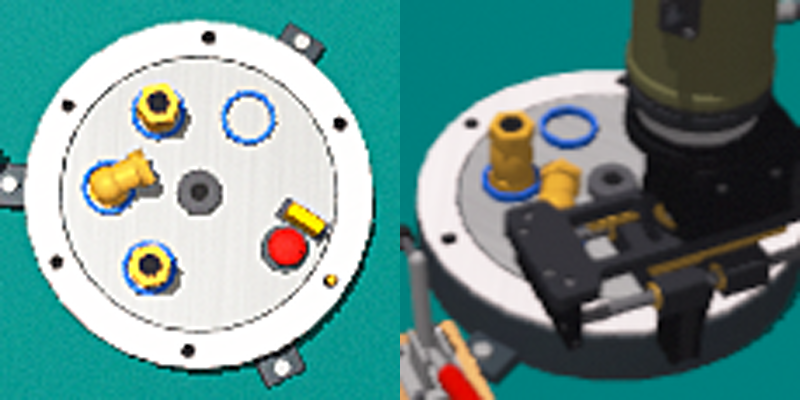

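The pin shows as a brass dot in the next hole at crop (331,280). The button has turned 60°, the elbow is at the clamp, and the fittings are standing in their nests. The arm is clear.

```bash
python3 -c "from bench import *;print(close_job())"
```

```text
the job is handed in; nothing more can be done
None
```

The turntable is indexed one hole anticlockwise and locked, its brass pin up in the next hole and the elbow at the clamp; the fittings were not touched, and the job was handed in at about 11.5 s with the arm clear.

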